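# Put the paper-cutter's hollow punches back on their rest in order of size

## Robot

A 6-joint arm with a two-finger parallel gripper is mounted at the origin on the work surface. World frame = base frame: x ahead of the robot, y to its left, z up, the work surface at z = 0. Lengths are in m, angles in degrees, forces in N, time in s.
With the tool pointing down it reaches from about 0.4 to 0.825 m from the base axis. Payload 7 kg.
Tool frame: the origin (TCP) lies midway between the tips of the shut fingers; the grasp point (between the pads) lies 19 mm behind it; z points along the fingers, y is the line along which they close (so a half turn about z gives the same grasp; the last joint's range is limited). The gripper opens to 88 mm and grips with 3 to 60 N. Pads are 19 mm wide; open, the fingers measure 130 mm over their backs; the gripper's body (78 mm by 193 mm) begins 47 mm behind the grasp point.
Start: joints at [-52.363, 20.546, 0.682, 0, -70.136, -16.507], TCP at [0.243, -0.63, 0.227] pointing down, gripper open.
Joint ranges: [-176.03, 176.03], [-82.01, 121.73], [-58.28, 71.71], [-173.87, 95.51], [-174.79, -0.11], [-173.66, 173.66]. Speed limits (degrees/s): [136.94, 136.94, 172.46, 180, 180, 180].

## Interface

Orientations are given as [roll, pitch, yaw] about the fixed x, y, z axes, in that order (R = Rz(yaw) Ry(pitch) Rx(roll)).
In Python, from plant import ctrl gives the robot as it stands. The module is installed in compiled form; this text tells all that it offers.
- The arm moves only by the tool send_rows, never from a script. Its argument "plan" is a list that holds one entry, the list of rows, each a list of 6 numbers: the shift along the tool's x, y, z in cm, then the turn, a rotation vector about the tool's x, y, z in degrees. A call has 1 to 8 rows; each row is the pose to reach, as a shift and turn from the pose commanded when the call began, along the tool's axes at that moment; what a row does not reach only later rows make up. A row lasts 1/12 s, in which the tool goes at most 41.7 mm and 7.16 degrees, less where a joint would pass 70% of its speed; a pose out of reach is approached as far as the arm can. A call with a gripper value outside its range is refused whole. "fingers" is the opening, from 0 (shut) to 1 (fully open), set as the call begins (left out, the last holds). The fingers move at their own pace and stop on an object; the grip force is fixed at half the most. Time passes only in rows, so rows that repeat a pose let the fingers close. It gives the time, the measured TCP pose, the force, the opening and the grip force at its end, in the units of the state.
- ctrl.get_obs(): the state, without advancing time (a new reading comes with each control period).
- ctrl.snapshot(name): name is "side" or "top" or "wrist"; returns a dict with "img" (400x640x3 uint8, red, green, blue), "K" (3x3 intrinsics, pixels), "pose" (4x4, takes a point from camera to world coordinates). Camera axes: x right, y down, z forward; pixel columns grow to the right and rows downward; lengths in m; the calibration is good to about 2 mm. The wrist camera is an equidistant fisheye: a pixel r from the principal point sees the ray r / f radians off the axis. A picture is of the moment at which its call begins. There is no depth.
- ctrl.close_job(): hands the job in; it is judged then, once.
The state is a dict: "clock": time; "joint_pos": joint angles; "qvel": joint speeds; "tau": joint torques, N m; "tool_pos": TCP position; "orientation": TCP orientation; "force": force on the tool from outside, world axes, zero at the start; "moment": the same for the moment, N m; "opening": finger opening in m; "gripper_force": force on a finger pad.
Only numpy, scipy, OpenCV 4.12 (cv2) and the standard library are available. Lean on these libraries where they do the work, as an engineer would, in place of code of your own. Each camera call takes 0.05 s, during which the arm holds its last target. There are 200 camera calls.

## Task

Stand the four hollow punches upright, cutter up, on the black discs of the wooden rest, one in the middle of each disc, in order of cutter size with the smallest next to the red block. Do not tip any punch over on the way, and leave the amber ink jar where it stands.

Things in the scene. Friction and masses are not known exactly. Their poses are not given: they have to be found in the camera images.
- punch_blue: Loose hollow punch, the smallest of four, standing upright on its head, 58 mm tall. From the bottom: blue head 44 mm in diameter, 12 mm high; blue grip 26 mm in diameter from 12 to 48 mm; steel cutter 12 mm in diameter from 48 mm to the top. Round about z; origin at the centre of its underside, z up. About 180 g, give or take a fifth.
- punch_yellow: Loose hollow punch, the second smallest of four, standing upright on its head, 66 mm tall. From the bottom: yellow head 44 mm in diameter, 12 mm high; yellow grip 26 mm in diameter from 12 to 48 mm; steel cutter 20 mm in diameter from 48 mm to the top. Round about z; origin at the centre of its underside, z up. About 220 g, give or take a fifth.
- punch_pink: Loose hollow punch, the second largest of four, standing upright on its head, 74 mm tall. From the bottom: pink head 44 mm in diameter, 12 mm high; pink grip 26 mm in diameter from 12 to 48 mm; steel cutter 28 mm in diameter from 48 mm to the top. Round about z; origin at the centre of its underside, z up. About 280 g, give or take a fifth.
- punch_green: Loose hollow punch, the largest of four, standing upright on its head, 82 mm tall. From the bottom: green head 44 mm in diameter, 12 mm high; green grip 26 mm in diameter from 12 to 48 mm; steel cutter 36 mm in diameter from 48 mm to the top. Round about z; origin at the centre of its underside, z up. About 360 g, give or take a fifth.
- seat_a: One of four like black rubber discs, fixed in a straight row at 75 mm centres on a pale wooden rest (84 x 400 mm, 18 mm thick, fixed). Disc 60 mm in diameter, 2 mm thick; origin at the centre of its underside, 18 mm above the bench; upper face 20 mm above the bench. The four names are in no particular order along the row.
- seat_b: One of four like black rubber discs, fixed in a straight row at 75 mm centres on a pale wooden rest (84 x 400 mm, 18 mm thick, fixed). Disc 60 mm in diameter, 2 mm thick; origin at the centre of its underside, 18 mm above the bench; upper face 20 mm above the bench. The four names are in no particular order along the row.
- seat_c: One of four like black rubber discs, fixed in a straight row at 75 mm centres on a pale wooden rest (84 x 400 mm, 18 mm thick, fixed). Disc 60 mm in diameter, 2 mm thick; origin at the centre of its underside, 18 mm above the bench; upper face 20 mm above the bench. The four names are in no particular order along the row.
- seat_d: One of four like black rubber discs, fixed in a straight row at 75 mm centres on a pale wooden rest (84 x 400 mm, 18 mm thick, fixed). Disc 60 mm in diameter, 2 mm thick; origin at the centre of its underside, 18 mm above the bench; upper face 20 mm above the bench. The four names are in no particular order along the row.
- red_block: Red block, 60 x 30 mm, 20 mm high, fixed on the rest at one end of the row (which end varies), in line with the discs, 57.5 mm from the centre of the nearest one; a brown wooden block of that size stands at the other end. The row starts here. Origin at the centre of its underside, 18 mm above the bench.
- ink_jar: Loose amber jar with a black cap, 42 mm in diameter and 62 mm tall, standing upright among the punches. Origin at the centre of its underside. To be left alone.

How it is judged:
By the outcome, as a careful person would: the job done as asked, in the order asked, and still so for the second after the job is handed in, with the robot touching nothing.
It also fails if it takes over 96 s, if anything falls off the work surface, if the arm or the gripper's body presses on something with over 40 N, if the wrist force passes 120 N, or if a joint passes its speed limit or range.

## Working session

There is one attempt and no reset: what is moved stays moved. The work goes in short steps, Python scripts to look and compute and a tool call to move; the robot and the scene stay as the last step left them, time stands still between calls to the robot, and variables do not carry over. Pictures are saved under pics/ and viewed, at most 14 in all, crops included, and the job is handed in when it is done.

Besides the shell and the picture viewer there is one more tool, called after ">>>" in YAML: its name, and indented under it one key for each argument. send_rows: Moves the arm, as the interface text tells. Its arguments: {"type":"object","properties":{"plan":{"type":"array","items":{"type":"array","items":{"type":"array","items":{"type":"number"}}}},"fingers":{"type":"number"}},"required":["plan"]}

```bash
mkdir -p pics; python3 - <<'E'
from plant import ctrl
import cv2,pickle
d={}
for n in("top","side"):
    s=ctrl.snapshot(n);d[n]=s;cv2.imwrite(f"pics/{n}0.png",s["img"][:,:,::-1]);print(n,s["K"].tolist(),s["pose"].round(4).tolist())
pickle.dump(d,open("s0.pkl","wb"))
print(ctrl.get_obs())
E
```

```text
top [[485.0772676811084, 0.0, 320.8405094111158], [0.0, 485.0772676811084, 205.87238745991385], [0.0, 0.0, 1.0]] [[0.0031, -0.9768, 0.2141, 0.355], [-1.0, -0.0026, 0.0027, -0.0072], [-0.0021, -0.2142, -0.9768, 0.9667], [0.0, 0.0, 0.0, 1.0]]
side [[397.96063914904676, 0.0, 316.3866357684724], [0.0, 397.96063914904676, 204.0412486311475], [0.0, 0.0, 1.0]] [[0.7706, -0.3537, 0.5302, 0.123], [-0.6371, -0.4059, 0.6553, -0.5721], [-0.0166, -0.8427, -0.5381, 0.5125], [0.0, 0.0, 0.0, 1.0]]
{'clock': 0.1, 'joint_pos': array([-5.23641641e+01,  2.05857433e+01,  6.40217685e-01, -1.60479639e-02,
       -7.01341517e+01, -1.65076444e+01]), 'qvel': array([-0.05424757, -0.08814106,  0.12333364,  0.00872652,  0.07367616,
        0.0351069 ]), 'tau': array([-1.79516355e-03, -5.84162307e+01,  2.93754351e+01,  7.01538205e+00,
        1.01889332e-02, -7.76388583e-05]), 'tool_pos': array([ 0.24313851, -0.62924692,  0.22574867]), 'orientation': array([ 1.79919320e+02, -8.17637938e-03, -1.58877267e+02]), 'force': array([-0.01529895, -0.3574231 , -0.65863051]), 'moment': array([ 0.02186389,  0.01422463, -0.03862701]), 'gripper_force': 0.0, 'opening': 0.08764525793001461}
```

View pics/top0.png

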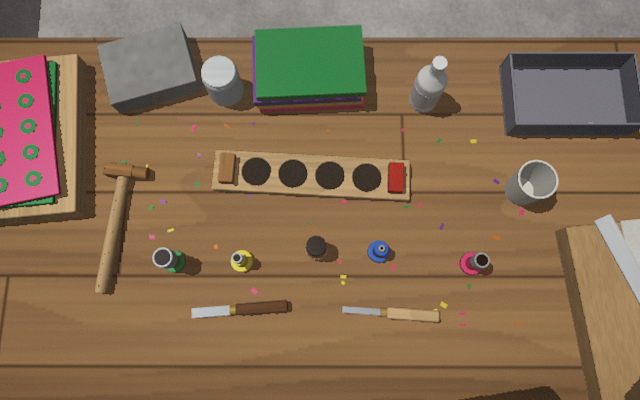

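View pics/side0.png

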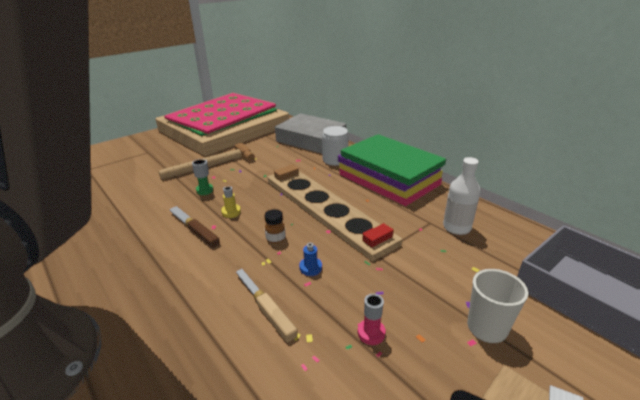

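The top view shows the discs at (256,171), (293,174), (330,175) and (367,178), with red at the right, (397,178). The punches are green (168,259), yellow (240,260), blue (379,250) and pink (475,263), with the jar at (316,246). The side view agrees with this. I'll fit the positions from coloured-mask centroids, with occlusion modelled.

```bash
cat > loc.py <<'E'
import numpy as np,cv2
from scipy.optimize import least_squares
H=dict(blue=.058,yellow=.066,pink=.074,green=.082);D=dict(blue=.012,yellow=.02,pink=.028,green=.036)
HUE=dict(blue=(105,125),yellow=(24,36),pink=(160,176),green=(50,85))
G0=dict(top=dict(green=(168,259),yellow=(240,260),blue=(379,250),pink=(475,263)),
 side=dict(green=(203,185),yellow=(230,205),blue=(311,260),pink=(373,325)))
t=np.linspace(0,2*np.pi,48,endpoint=False)
def proj(s,P):
    p=(np.c_[P]-s["pose"][:3,3])@s["pose"][:3,:3];q=p@s["K"].T;return q[:,:2]/q[:,2:]
def back(s,uv,z):
    d=s["pose"][:3,:3]@np.linalg.solve(s["K"],[*uv,1]);o=s["pose"][:3,3];return (o+d*(z-o[2])/d[2])[:2]
def cyl(s,x,y,r,z0,z1):
    P=np.vstack([np.c_[x+r*np.cos(t),y+r*np.sin(t),0*t+z] for z in(z0,z1)])
    return cv2.convexHull((proj(s,P)*8*16).astype(np.int32))
def pmask(s,c,x,y,z):
    m=np.zeros((3200,5120),np.uint8)
    for r,a,b,v in((.022,0,.012,1),(.013,.012,.048,1),(D[c]/2,.048,H[c],0)):
        cv2.fillPoly(m,[cyl(s,x,y,r,z+a,z+b)],v,shift=4)
    M=cv2.moments(m,True);return np.array([M["m10"]/M["m00"],M["m01"]/M["m00"]])/8-.44, M["m00"]/64
def blob(s,c,near,R=26):
    h=cv2.cvtColor(s["img"],cv2.COLOR_RGB2HSV);a,b=HUE[c]
    m=((h[...,0]>=a)&(h[...,0]<=b)&(h[...,1]>110)&(h[...,2]>40)).astype(np.uint8)
    n,l,st,ce=cv2.connectedComponentsWithStats(m)
    k=[i for i in range(1,n) if np.hypot(*(ce[i]-near))<R]
    i=max(k,key=lambda i:st[i,4]);return ce[i],st[i,4]
def fit(s,c,near,z):
    ce,A=blob(s,c,near);x0=back(s,ce,z+.02)
    r=least_squares(lambda p:pmask(s,c,*p,z)[0]-ce,x0,diff_step=.01)
    return r.x,A,pmask(s,c,*r.x,z)[1],np.abs(r.fun).max()
def discs(s,near):
    g=s["img"].max(2);n,l,st,ce=cv2.connectedComponentsWithStats((g<48).astype(np.uint8));o=[]
    for p in near:
        i=l[int(p[1]),int(p[0])];o.append((back(s,ce[i],.020),st[i,4]))
    return o
E
python3 - <<'E'
from loc import *;import pickle
d=pickle.load(open("s0.pkl","rb"))
for c in H:
    for n in d: 
        f=fit(d[n],c,G0[n][c],0);print(c,n,f[0].round(4),f[1],round(f[2]),f[3].round(3))
for x,a in discs(d["top"],[(256,171),(293,174),(330,175),(367,178)]):print(x.round(4),a)
for x,a in discs(d["side"],[(299,184),(316,197),(337,211),(359,226)]):print(x.round(4),a)
E
```

```text
blue top [ 0.4738 -0.1185] 282 371 0.003
blue side [ 0.4742 -0.1173] 425 515 0.006
yellow top [0.4533 0.1513] 247 305 0.018
yellow side [0.4546 0.1532] 277 332 0.005
pink top [ 0.4498 -0.3011] 248 287 0.002
pink side [ 0.4503 -0.2989] 578 647 0.002
green top [0.4378 0.2951] 30 229 0.003
green side [0.4527 0.2847] 176 259 0.004
[ 5.748e-01 -3.000e-04] 255019
[ 5.748e-01 -3.000e-04] 255019
[ 5.748e-01 -3.000e-04] 255019
[ 5.748e-01 -3.000e-04] 255019
[0.6335 0.1287] 129
[0.6302 0.0535] 157
[ 0.6255 -0.021 ] 200
[ 0.6208 -0.0946] 229
```

```bash
sed -i 's/\[...,1\]>110)&(h\[...,2\]>40)/[...,1]>90)\&(h[...,2]>22)/; s/green=(50,85)/green=(50,90)/' loc.py
python3 - <<'E'
from loc import *;import pickle
d=pickle.load(open("s0.pkl","rb"))
for c in H:
    for n in d: 
        f=fit(d[n],c,G0[n][c],0);print(c,n,f[0].round(4),f[1],round(f[2]))
g=d["top"]["img"].max(2);print([int(g[v,u]) for u,v in[(256,171),(293,174),(330,175),(367,178)]])
for th in(60,):
  n,l,st,ce=cv2.connectedComponentsWithStats((g<th).astype(np.uint8))
  for i in range(1,n):
    if 150<ce[i][1]<195 and st[i,4]>200: print(th,ce[i],st[i,4],back(d["top"],ce[i],.02).round(4))
im=d["top"]["img"][225:290,130:200]; cv2.imwrite("pics/g.png",cv2.resize(im[:,:,::-1],None,fx=8,fy=8,interpolation=0))
E
```

```text
blue top [ 0.4732 -0.1192] 308 371
blue side [ 0.4744 -0.1171] 445 515
yellow top [0.4534 0.1515] 250 306
yellow side [0.4548 0.1536] 280 332
pink top [ 0.4499 -0.3013] 254 287
pink side [ 0.4504 -0.2987] 583 648
green top [0.4521 0.2859] 143 226
green side [0.4525 0.2847] 203 259
[61, 65, 60, 66]
60 [258.29718876 168.73493976] 249 [0.6395 0.1228]
60 [292.64688427 173.41543027] 337 [0.6298 0.0528]
60 [329.01098901 175.54212454] 273 [ 0.6255 -0.0209]
```

View pics/g.png

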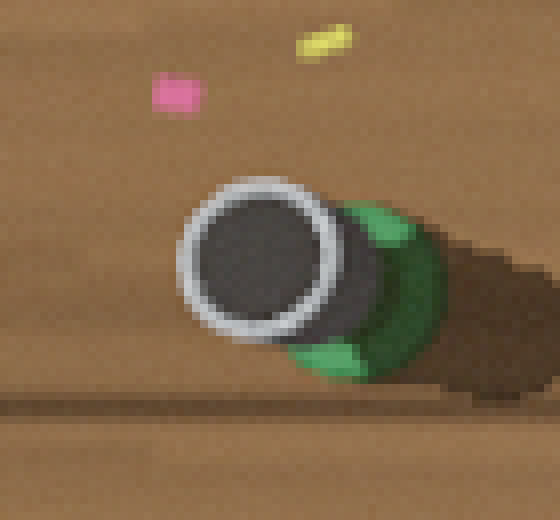

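The green crop shows the cutter rim centred at (162.2, 257.0) and the head's right edge at about u=185.4.

```bash
python3 - <<'E'
from loc import *;import pickle
d=pickle.load(open("s0.pkl","rb"))
print(back(d["top"],(162.2,257),.082))
for x,y in((.4521,.2855),): print(cyl(d["top"],x,y,.022,0,.012)[:,0,0].max()/128)
g=d["top"]["img"].max(2)
print(d["top"]["img"][171,[256,230]],d["top"]["img"][178,385])
for th in(78,88,98):
  n,l,st,ce=cv2.connectedComponentsWithStats((g<th).astype(np.uint8))
  for i in range(1,n):
    if 150<ce[i][1]<195 and 200<st[i,4]<1200: print(th,ce[i].round(1),st[i,4],back(d["top"],ce[i],.02).round(4))
E
```

```text
[0.45259252 0.28466541]
186.0390625
[[ 61  52  42]
 [153 113  71]] [187 158 117]
78 [256. 171.] 604 [0.6346 0.1273]
78 [292.6 173.1] 606 [0.6304 0.0529]
78 [329.5 175.2] 609 [ 0.6263 -0.022 ]
78 [366.3 177.2] 604 [ 0.6222 -0.0965]
88 [255.9 171. ] 608 [0.6346 0.1275]
88 [292.6 173.1] 609 [0.6303 0.053 ]
88 [329.5 175.1] 613 [ 0.6264 -0.0219]
88 [366.4 177.2] 613 [ 0.6223 -0.0965]
88 [323.8 193.8] 375 [ 0.5873 -0.0104]
98 [255.9 171.1] 616 [0.6345 0.1276]
98 [292.5 173.1] 615 [0.6304 0.0531]
98 [329.5 175.1] 619 [ 0.6265 -0.022 ]
98 [366.4 177.2] 619 [ 0.6222 -0.0966]
98 [321.9 194. ] 424 [ 0.587  -0.0066]
```

>>> send_rows:
  plan:
    - [[-31.2,23.3,3,0,0,-55],[-31.2,23.3,3,0,0,-55],[-31.2,23.3,3,0,0,-55],[-31.2,23.3,3,0,0,-55],[-31.2,23.3,3,0,0,-55],[-31.2,23.3,3,0,0,-55],[-31.2,23.3,3,0,0,-55],[-31.2,23.3,3,0,0,-55]]
  fingers: 1

```text
clock: 0.77
tool_pos: [0.4205, -0.3462, 0.2007]
orientation: [180.0, 0.0, -103.5]
force: [0.6, -0.3, 0.4]
opening: 0.0874
gripper_force: 0.0
```

>>> send_rows:
  plan:
    - [[0,0,0,0,0,-7],[0,0,0,0,0,-13.5],[0,0,0,0,0,-13.5],[0,0,0,0,0,-13.5]]

```text
clock: 1.1
tool_pos: [0.42, -0.3479, 0.2008]
orientation: [180.0, 0.0, -90.6]
force: [-0.5, -0.9, -0.4]
opening: 0.0876
gripper_force: 0.0
```

>>> send_rows:
  plan:
    - [[-2.4,-1.5,2,0,0,-0.6],[-4.8,-3,5,0,0,-0.6],[-4.8,-3,8,0,0,-0.6],[-4.8,-3,11,0,0,-0.6],[-4.8,-3,14,0,0,-0.6],[-4.8,-3,15.9,0,0,-0.6],[-4.8,-3,15.9,0,0,-0.6]]

```text
clock: 1.68
tool_pos: [0.447, -0.2999, 0.0378]
orientation: [179.6, 0.1, -90.1]
force: [-1.3, -0.0, -0.3]
opening: 0.0875
gripper_force: 0.0
```

```bash
python3 - <<'E'
from plant import ctrl
import cv2
s=ctrl.snapshot("wrist");cv2.imwrite("pics/w1.png",s["img"][:,:,::-1]);print(ctrl.get_obs()["tool_pos"],ctrl.get_obs()["orientation"])
E
```

```text
[ 0.44843701 -0.30047834  0.0401339 ] [ 1.79733643e+02  6.73478830e-02 -9.00185452e+01]
```

View pics/w1.png

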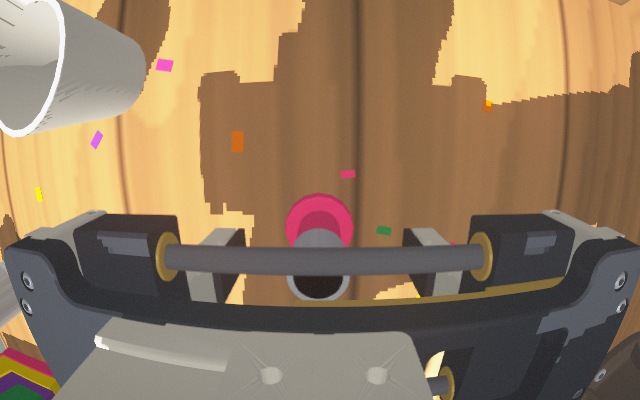

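The wrist view shows pink centred between the fingers, cutter at u≈318 and pads at about 215 and 425. Closing the gripper.

>>> send_rows:
  plan:
    - [[0,0,0,0,0,0],[0,0,0,0,0,0],[0,0,0,0,0,0],[0,0,0,0,0,0],[0,0,0,0,0,0],[0,0,0,0,0,0],[0,0,0,0,0,0]]
  fingers: 0

```text
clock: 2.32
tool_pos: [0.4505, -0.3003, 0.0423]
orientation: [-180.0, -0.0, -89.8]
force: [0.3, -0.2, -0.7]
opening: 0.0466
gripper_force: 0.0
```

>>> send_rows:
  plan:
    - [[0,0,0,0,0,0],[0,0,0,0,0,0],[0,0,0,0,0,0],[0,0,0,0,0,0],[0,0,0,0,0,0],[0,0,-1,0,0,0],[0,0,-4,0,0,0],[0,0,-7,0,0,0]]

```text
clock: 2.98
tool_pos: [0.4488, -0.2999, 0.1118]
orientation: [179.8, 0.1, -89.8]
force: [0.5, -0.6, -3.2]
opening: 0.0272
gripper_force: 30.0
```

>>> send_rows:
  plan:
    - [[0,0,-3,0,0,0],[-1.5,-0.8,-5.5,0,0,0],[-4.5,-2.3,-6.5,0,0,0],[-8,-4.1,-7,0,0,0],[-11.5,-5.9,-7,0,0,0],[-15,-7.7,-7,0,0,0],[-18.5,-9.5,-7,0,0,0],[-22,-11.3,-7,0,0,0]]

```text
clock: 3.65
tool_pos: [0.5625, -0.078, 0.1826]
orientation: [-180.0, 0.0, -89.8]
force: [1.2, -0.8, -2.2]
opening: 0.0273
gripper_force: 30.0
```

>>> send_rows:
  plan:
    - [[-3.5,-1.8,0,0,0,0],[-7,-3.6,0,0,0,0],[-10,-5.1,0,0,0,0],[-12,-6.2,0,0,0,0],[-13.3,-6.8,0,0,0,0],[-13.3,-6.8,0,0,0,0],[-13.3,-6.8,0,0,0,0],[-13.3,-6.8,0,0,0,0]]

```text
clock: 4.32
tool_pos: [0.6292, 0.0527, 0.1819]
orientation: [179.9, -0.0, -89.8]
force: [0.3, -0.9, -1.9]
opening: 0.027
gripper_force: 30.0
```

>>> send_rows:
  plan:
    - [[-0.1,-0.1,3,0,0,0],[-0.1,-0.1,6,0,0,0],[-0.1,-0.1,9,0,0,0],[-0.1,-0.1,11,0,0,0],[-0.1,-0.1,11.5,0,0,0],[-0.1,-0.1,11.8,0,0,0],[-0.1,-0.1,11.8,0,0,0],[-0.1,-0.1,11.8,0,0,0]]

```text
clock: 4.98
tool_pos: [0.6319, 0.0543, 0.0657]
orientation: [-179.9, 0.0, -89.8]
force: [0.5, -0.4, -2.6]
opening: 0.0276
gripper_force: 30.0
```

>>> send_rows:
  plan:
    - [[0,0,0,0,0,0],[0,0,0,0,0,0]]

```text
clock: 5.15
tool_pos: [0.6317, 0.0546, 0.0655]
orientation: [-179.9, 0.0, -89.8]
force: [0.6, 0.5, -2.5]
opening: 0.0278
gripper_force: 30.0
```

>>> send_rows:
  plan:
    - [[0,0,0,0,0,0],[0,0,0,0,0,0]]

```text
clock: 5.32
tool_pos: [0.6312, 0.0546, 0.0646]
orientation: [-179.9, 0.0, -89.8]
force: [0.6, 0.7, -2.3]
opening: 0.0272
gripper_force: 30.0
```

>>> send_rows:
  plan:
    - [[0.1,0.1,0.1,0,0,0],[0.1,0.1,0.2,0,0,0],[0.1,0.1,0.2,0,0,0],[0.1,0.1,0.2,0,0,0]]

```text
clock: 5.65
tool_pos: [0.6298, 0.0534, 0.062]
orientation: [180.0, -0.0, -89.8]
force: [-1.4, 0.3, -0.8]
opening: 0.0273
gripper_force: 30.0
```

>>> send_rows:
  plan:
    - [[0,0,0.1,0,0,0],[0,0,0.1,0,0,0],[0,0,0.1,0,0,0]]

```text
clock: 5.9
tool_pos: [0.6299, 0.0534, 0.0619]
orientation: [-180.0, -0.0, -89.7]
force: [-4.3, -0.1, 5.6]
opening: 0.0276
gripper_force: 30.0
```

Contact with the disc. Release and raise.

>>> send_rows:
  plan:
    - [[0,0,0,0,0,0],[0,0,0,0,0,0],[0,0,0,0,0,0],[0,0,0,0,0,0],[0,0,0,0,0,0],[0,0,-1,0,0,0],[0,0,-3,0,0,0],[0,0,-6,0,0,0]]
  fingers: 1

```text
clock: 6.57
tool_pos: [0.6283, 0.0529, 0.1196]
orientation: [179.7, -0.1, -89.8]
force: [0.2, 0.2, 0.7]
opening: 0.0749
gripper_force: 0.0
```

>>> send_rows:
  plan:
    - [[0,0,-3,0,0,0],[-2.3,1.8,-4,0,0,0],[-5.2,4,-4,0,0,0],[-8.2,6.2,-4,0,0,0],[-11.2,8.5,-4,0,0,0],[-14.2,10.8,-4,0,0,0],[-17.2,13.1,-4,0,0,0],[-20,15.2,-4,0,0,0]]
  fingers: 1

```text
clock: 7.23
tool_pos: [0.4758, 0.2542, 0.162]
orientation: [-179.9, 0.0, -89.8]
force: [0.5, 1.0, -0.3]
opening: 0.0877
gripper_force: 0.0
```

>>> send_rows:
  plan:
    - [[-2.2,1.7,0,0,0,0],[-3.2,2.5,0,0,0,0],[-3.2,2.5,0,0,0,0],[-3.2,2.5,0,0,0,0],[-3.2,2.5,0,0,0,0]]

```text
clock: 7.65
tool_pos: [0.4524, 0.2842, 0.1612]
orientation: [-180.0, 0.0, -89.8]
force: [-0.7, -0.2, 0.2]
opening: 0.0877
gripper_force: 0.0
```

```bash
python3 - <<'E'
from loc import *;from plant import ctrl
s=ctrl.snapshot("top");cv2.imwrite("pics/top1.png",s["img"][:,:,::-1])
f=fit(s,"pink",proj(s,[[.6304,.0532,.045]])[0],.02);print(f)
o=ctrl.get_obs();print(o["tool_pos"],o["orientation"])
E
```

```text
(array([0.6297384 , 0.05441982]), np.int32(192), 256.921875, np.float64(0.002209450830150672))
[0.45253426 0.28395455 0.16108556] [-1.79997360e+02 -5.42353702e-03 -8.98217593e+01]
```

View pics/top1.png

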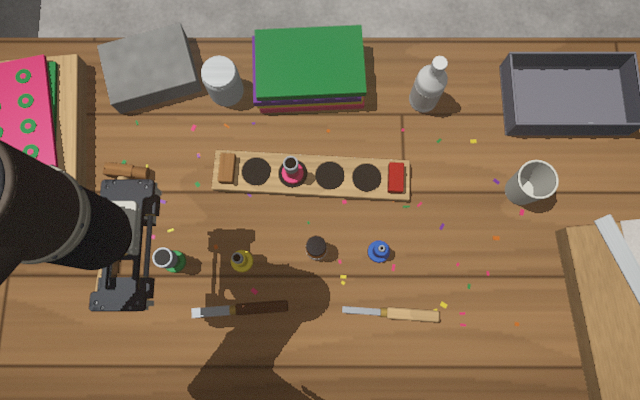

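Pink stands on its disc at (292,172), about 1 mm off. The gripper is above green, so I descend.

>>> send_rows:
  plan:
    - [[-0.1,0,3,0,0,0],[-0.1,0,6,0,0,0],[-0.1,0,9,0,0,0],[-0.1,0,11.5,0,0,0],[-0.1,0,11.5,0,0,0],[-0.1,0,11.5,0,0,0]]

```text
clock: 8.2
tool_pos: [0.4521, 0.2842, 0.0452]
orientation: [179.9, -0.2, -89.8]
force: [1.1, 0.3, 1.7]
opening: 0.0877
gripper_force: 0.0
```

>>> send_rows:
  plan:
    - [[0,0,0,0,0,0],[0,0,0,0,0,0],[0,0,0,0,0,0],[0,0,0,0,0,0],[0,0,0,0,0,0],[0,0,0,0,0,0],[0,0,0,0,0,0],[0,0,0,0,0,0]]
  fingers: 0

```text
clock: 8.87
tool_pos: [0.4519, 0.2858, 0.0461]
orientation: [-180.0, 0.0, -89.8]
force: [-0.2, 0.8, -0.0]
opening: 0.0402
gripper_force: 0.0
```

>>> send_rows:
  plan:
    - [[0,0,0,0,0,0],[0,0,0,0,0,0],[0,0,0,0,0,0]]

```text
clock: 9.12
tool_pos: [0.4521, 0.2859, 0.046]
orientation: [-180.0, 0.0, -89.8]
force: [0.4, 0.4, 0.5]
opening: 0.0357
gripper_force: 30.0
```

>>> send_rows:
  plan:
    - [[0,0,-1,0,0,0],[0,0,-4,0,0,0],[0,0,-7.5,0,0,0],[0.5,-0.5,-11,0,0,0],[2.5,-2.8,-12.5,0,0,0],[4.8,-5.5,-12.5,0,0,0],[7.1,-8.2,-12.5,0,0,0],[9.4,-10.8,-12.5,0,0,0]]

```text
clock: 9.78
tool_pos: [0.5607, 0.1911, 0.1718]
orientation: [180.0, 0.0, -89.7]
force: [0.4, 1.3, -3.8]
opening: 0.0358
gripper_force: 30.0
```

>>> send_rows:
  plan:
    - [[2.3,-2.6,0,0,0,0],[4.4,-5,0,0,0,0],[5.8,-6.6,0,0,0,0],[6.5,-7.3,0,0,0,0],[6.5,-7.3,0,0,0,0],[6.5,-7.3,0,0,0,0],[6.5,-7.3,0,0,0,0]]

```text
clock: 10.37
tool_pos: [0.6327, 0.1278, 0.1708]
orientation: [179.9, -0.0, -89.8]
force: [0.1, 0.0, -3.4]
opening: 0.0355
gripper_force: 30.0
```

>>> send_rows:
  plan:
    - [[0,-0.1,3,0,0,0],[0,-0.1,6,0,0,0],[0,-0.1,8.5,0,0,0],[0,-0.1,9.8,0,0,0],[0,-0.1,10.2,0,0,0],[0,-0.1,10.2,0,0,0],[0,-0.1,10.2,0,0,0],[0,-0.1,10.2,0,0,0]]

```text
clock: 11.03
tool_pos: [0.6354, 0.1283, 0.0707]
orientation: [-179.9, 0.1, -89.7]
force: [0.6, 0.3, -2.8]
opening: 0.0354
gripper_force: 30.0
```

>>> send_rows:
  plan:
    - [[0,0,0.1,0,0,0],[0,0,0.2,0,0,0],[0,0,0.2,0,0,0],[0,0,0.2,0,0,0]]

```text
clock: 11.37
tool_pos: [0.6347, 0.1274, 0.0673]
orientation: [-180.0, 0.0, -89.8]
force: [0.2, 0.0, -3.8]
opening: 0.036
gripper_force: 30.0
```

>>> send_rows:
  plan:
    - [[0,0,0.1,0,0,0],[0,0,0.1,0,0,0],[0,0,0.1,0,0,0],[0,0,0.1,0,0,0]]

```text
clock: 11.7
tool_pos: [0.6348, 0.1274, 0.0661]
orientation: [-180.0, 0.0, -89.8]
force: [1.2, -0.3, -1.8]
opening: 0.0356
gripper_force: 30.0
```

>>> send_rows:
  plan:
    - [[0,0,0.05,0,0,0],[0,0,0.05,0,0,0],[0,0,0.05,0,0,0],[0,0,0.05,0,0,0]]

```text
clock: 12.03
tool_pos: [0.6349, 0.1275, 0.066]
orientation: [-180.0, 0.0, -89.8]
force: [-0.6, -0.4, 5.0]
opening: 0.0356
gripper_force: 30.0
```

>>> send_rows:
  plan:
    - [[0,0,0,0,0,0],[0,0,0,0,0,0],[0,0,0,0,0,0],[0,0,0,0,0,0],[0,0,0,0,0,0],[0,0,-2,0,0,0],[0,0,-5.5,0,0,0],[0,0,-9.5,0,0,0]]
  fingers: 1

```text
clock: 12.7
tool_pos: [0.6331, 0.1268, 0.1592]
orientation: [179.7, -0.1, -89.8]
force: [1.0, 0.4, 0.7]
opening: 0.0835
gripper_force: 0.0
```

>>> send_rows:
  plan:
    - [[-0.5,3,0,0,0,0],[-1,6.5,0,0,0,0],[-1.4,10,0,0,0,0],[-1.9,13.5,0,0,0,0],[-2.3,16.5,0,0,0,0],[-2.6,18.1,0,0,0,0],[-2.6,18.1,0,0,0,0],[-2.6,18.1,0,0,0,0]]

```text
clock: 13.37
tool_pos: [0.4531, 0.1531, 0.1611]
orientation: [-179.9, 0.1, -89.7]
force: [0.6, -0.4, 0.5]
opening: 0.0877
gripper_force: 0.0
```

>>> send_rows:
  plan:
    - [[0,0,2,0,0,0],[0,0,2,0,0,0],[0,0,2,0,0,0]]

```text
clock: 13.62
tool_pos: [0.4535, 0.1522, 0.1398]
orientation: [179.9, -0.1, -89.8]
force: [0.8, 0.1, 0.4]
opening: 0.0872
gripper_force: 0.0
```

```bash
python3 - <<'E'
from loc import *;from plant import ctrl
s=ctrl.snapshot("top");cv2.imwrite("pics/top2.png",s["img"][:,:,::-1])
print(fit(s,"green",proj(s,[[.634,.128,.045]])[0],.02))
E
```

```text
(array([0.63471312, 0.12878262]), np.int32(136), 212.109375, np.float64(0.011221969450787128))
```

View pics/top2.png

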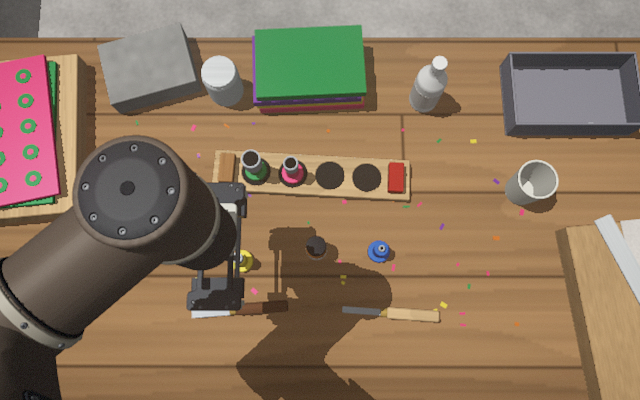

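Green stands on its disc at (252,168), less than 1 mm off. Now descending on yellow.

>>> send_rows:
  plan:
    - [[0,0,3,0,0,0],[0,0,6,0,0,0],[0,0,9,0,0,0],[0,0,11,0,0,0],[0,0,11.8,0,0,0],[0,0,12.2,0,0,0],[0,0,12.2,0,0,0],[0,0,12.2,0,0,0]]

```text
clock: 14.33
tool_pos: [0.4544, 0.1533, 0.0195]
orientation: [-179.9, 0.0, -89.8]
force: [0.1, -0.6, 0.7]
opening: 0.0876
gripper_force: 0.0
```

>>> send_rows:
  plan:
    - [[0,0,0,0,0,0],[0,0,0,0,0,0],[0,0,0,0,0,0],[0,0,0,0,0,0],[0,0,0,0,0,0],[0,0,0,0,0,0],[0,0,0,0,0,0],[0,0,0,0,0,0]]
  fingers: 0

```text
clock: 15.0
tool_pos: [0.4535, 0.1527, 0.0185]
orientation: [-180.0, 0.0, -89.8]
force: [-0.2, 0.9, -0.5]
opening: 0.0398
gripper_force: 0.0
```

>>> send_rows:
  plan:
    - [[0,0,0,0,0,0],[0,0,0,0,0,0],[0,0,0,0,0,0],[0,0,0,0,0,0]]

```text
clock: 15.33
tool_pos: [0.4536, 0.1527, 0.0185]
orientation: [-180.0, 0.0, -89.8]
force: [0.1, 0.7, -0.2]
opening: 0.0256
gripper_force: 30.0
```

>>> send_rows:
  plan:
    - [[0,0,-1,0,0,0],[0,0,-4,0,0,0],[0,0,-7.5,0,0,0],[0,0,-11,0,0,0],[0.5,-0.5,-13.5,0,0,0],[2.5,-2.5,-14,0,0,0],[4.9,-4.8,-14,0,0,0],[7.3,-7.2,-14,0,0,0]]

```text
clock: 16.0
tool_pos: [0.5262, 0.0796, 0.1593]
orientation: [-179.9, 0.1, -89.7]
force: [-0.2, 1.2, -3.6]
opening: 0.0253
gripper_force: 30.0
```

>>> send_rows:
  plan:
    - [[2.4,-2.4,0,0,0,0],[4.8,-4.7,0,0,0,0],[7.2,-7,0,0,0,0],[9,-8.9,0,0,0,0],[10.2,-10,0,0,0,0],[10.2,-10,0,0,0,0],[10.2,-10,0,0,0,0],[10.2,-10,0,0,0,0]]

```text
clock: 16.67
tool_pos: [0.6253, -0.0215, 0.1577]
orientation: [179.9, 0.0, -89.8]
force: [-0.4, -0.1, -2.4]
opening: 0.0253
gripper_force: 30.0
```

>>> send_rows:
  plan:
    - [[0,0,3,0,0,0],[0,0,6,0,0,0],[0,0,9,0,0,0],[0,0,10.8,0,0,0],[0,0,11.5,0,0,0],[0,0,11.6,0,0,0],[0,0,11.6,0,0,0],[0,0,11.6,0,0,0]]

```text
clock: 17.33
tool_pos: [0.6273, -0.021, 0.0442]
orientation: [-179.9, 0.0, -89.7]
force: [-0.0, 0.2, -2.8]
opening: 0.0254
gripper_force: 30.0
```

>>> send_rows:
  plan:
    - [[0,0,0.1,0,0,0],[0,0,0.2,0,0,0],[0,0,0.2,0,0,0],[0,0,0.2,0,0,0],[0,0,0.2,0,0,0]]

```text
clock: 17.75
tool_pos: [0.6263, -0.0216, 0.0407]
orientation: [-180.0, 0.0, -89.8]
force: [-0.2, -0.1, -2.8]
opening: 0.0253
gripper_force: 30.0
```

>>> send_rows:
  plan:
    - [[0,0,0.1,0,0,0],[0,0,0.1,0,0,0],[0,0,0.1,0,0,0],[0,0,0.1,0,0,0]]

```text
clock: 18.08
tool_pos: [0.6262, -0.0216, 0.0394]
orientation: [180.0, -0.0, -89.8]
force: [-0.6, -0.2, -2.1]
opening: 0.0256
gripper_force: 30.0
```

>>> send_rows:
  plan:
    - [[0,0,0.1,0,0,0],[0,0,0.1,0,0,0],[0,0,0.1,0,0,0],[0,0,0.1,0,0,0]]

```text
clock: 18.42
tool_pos: [0.6263, -0.0216, 0.0385]
orientation: [-180.0, 0.0, -89.8]
force: [0.9, -0.0, -1.9]
opening: 0.0252
gripper_force: 30.0
```

>>> send_rows:
  plan:
    - [[0,0,0.1,0,0,0],[0,0,0.1,0,0,0],[0,0,0.1,0,0,0],[0,0,0.1,0,0,0]]

```text
clock: 18.75
tool_pos: [0.6263, -0.0216, 0.0385]
orientation: [-180.0, -0.0, -89.7]
force: [-2.4, 1.0, 6.7]
opening: 0.0257
gripper_force: 30.0
```

>>> send_rows:
  plan:
    - [[0,0,0,0,0,0],[0,0,0,0,0,0],[0,0,0,0,0,0],[0,0,0,0,0,0],[0,0,0,0,0,0],[0,0,-2,0,0,0],[0,0,-5.5,0,0,0],[0,0,-9,0,0,0]]
  fingers: 1

```text
clock: 19.42
tool_pos: [0.6251, -0.0219, 0.1271]
orientation: [179.8, -0.1, -89.8]
force: [0.1, -0.4, 0.3]
opening: 0.0735
gripper_force: 0.0
```

>>> send_rows:
  plan:
    - [[0,0,-2,0,0,0],[1.3,2,-2.5,0,0,0],[3,4.8,-2.5,0,0,0],[4.9,7.8,-2.5,0,0,0],[6.8,10.8,-2.5,0,0,0],[8.6,13.7,-2.5,0,0,0],[9.6,15.3,-2.5,0,0,0],[9.6,15.3,-2.5,0,0,0]]

```text
clock: 20.08
tool_pos: [0.47, -0.1197, 0.1526]
orientation: [180.0, 0.0, -89.9]
force: [-0.4, -0.2, -1.2]
opening: 0.0876
gripper_force: 0.0
```

>>> send_rows:
  plan:
    - [[0,0,2,0,0,0],[0,0,2,0,0,0],[0,0,2,0,0,0]]

```text
clock: 20.33
tool_pos: [0.4731, -0.1182, 0.1321]
orientation: [179.9, -0.0, -89.8]
force: [0.2, -0.5, 0.1]
opening: 0.0877
gripper_force: 0.0
```

```bash
python3 - <<'E'
from loc import *;from plant import ctrl
s=ctrl.snapshot("top")
print(fit(s,"yellow",proj(s,[[.626,-.0215,.045]])[0],.02))
o=ctrl.get_obs();print(o["tool_pos"],o["orientation"])
E
```

```text
Traceback (most recent call last):
  File "loc.py", line 27, in fit
    ce,A=blob(s,c,near);x0=back(s,ce,z+.02)
         ~~~~^^^^^^^^^^
  File "loc.py", line 25, in blob
    i=max(k,key=lambda i:st[i,4]);return ce[i],st[i,4]
ValueError: max() iterable argument is empty
```

>>> send_rows:
  plan:
    - [[0,0,3,0,0,0],[0,0,6,0,0,0],[0,0,9,0,0,0],[0,0,10.6,0,0,0],[0,0,11.2,0,0,0],[0,0,11.4,0,0,0],[0,0,11.4,0,0,0],[0,0,11.4,0,0,0]]

```text
clock: 21.05
tool_pos: [0.4748, -0.1181, 0.0196]
orientation: [-179.9, 0.0, -89.7]
force: [-0.1, -0.3, 0.2]
opening: 0.0879
gripper_force: 0.0
```

```bash
python3 - <<'E'
from plant import ctrl
import cv2
s=ctrl.snapshot("side");cv2.imwrite("pics/s3.png",s["img"][:,:,::-1])
E
```

```text
(no output)
```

View pics/s3.png

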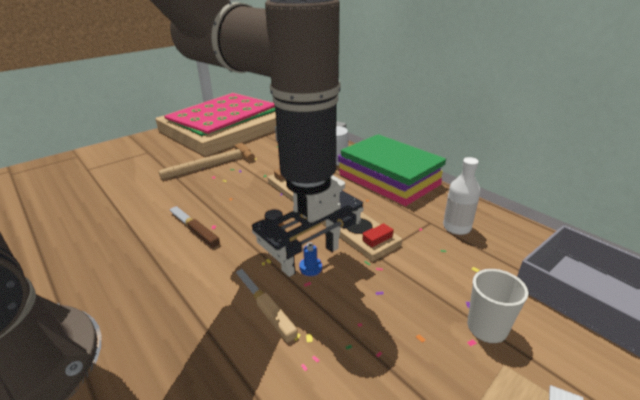

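The side view shows blue upright at (311,262) between the open fingers. Closing.

>>> send_rows:
  plan:
    - [[0,0,0,0,0,0],[0,0,0,0,0,0],[0,0,0,0,0,0],[0,0,0,0,0,0],[0,0,0,0,0,0],[0,0,0,0,0,0],[0,0,0,0,0,0],[0,0,0,0,0,0]]
  fingers: 0

```text
clock: 21.77
tool_pos: [0.4735, -0.1182, 0.0184]
orientation: [180.0, -0.0, -89.8]
force: [-1.0, -0.0, -0.2]
opening: 0.0395
gripper_force: 0.0
```

>>> send_rows:
  plan:
    - [[0,0,0,0,0,0],[0,0,0,0,0,0],[0,0,0,0,0,0],[0,0,0,0,0,0]]

```text
clock: 22.1
tool_pos: [0.4736, -0.1182, 0.0184]
orientation: [180.0, -0.0, -89.8]
force: [-0.2, -0.2, -1.0]
opening: 0.0257
gripper_force: 30.0
```

>>> send_rows:
  plan:
    - [[0,0,-1,0,0,0],[0,0,-4,0,0,0],[0,0,-7.5,0,0,0],[0,0,-11,0,0,0],[0,-1,-13,0,0,0],[-0.6,-3.5,-13,0,0,0],[-1.1,-6.5,-13,0,0,0],[-1.5,-9.5,-13,0,0,0]]

```text
clock: 22.77
tool_pos: [0.5693, -0.1025, 0.1493]
orientation: [-179.9, 0.0, -89.8]
force: [0.5, -0.3, -0.8]
opening: 0.0251
gripper_force: 30.0
```

>>> send_rows:
  plan:
    - [[-0.4,-2.5,0,0,0,0],[-0.6,-4.2,0,0,0,0],[-0.7,-5.3,0,0,0,0],[-0.7,-5.3,0,0,0,0],[-0.7,-5.3,0,0,0,0],[-0.7,-5.3,0,0,0,0]]

```text
clock: 23.27
tool_pos: [0.6203, -0.0957, 0.1481]
orientation: [179.9, 0.0, -89.8]
force: [0.4, 0.0, -2.2]
opening: 0.0253
gripper_force: 30.0
```

>>> send_rows:
  plan:
    - [[0,0,3,0,0,0],[0,0,6,0,0,0],[0,0,9,0,0,0],[0,0,10.2,0,0,0],[0,0,10.6,0,0,0],[0,0,10.6,0,0,0],[0,0,10.6,0,0,0],[0,0,10.6,0,0,0]]

```text
clock: 23.93
tool_pos: [0.6228, -0.0956, 0.0445]
orientation: [-179.8, 0.0, -89.8]
force: [-0.1, 0.1, -1.9]
opening: 0.0254
gripper_force: 30.0
```

>>> send_rows:
  plan:
    - [[0,0,0.1,0,0,0],[0,0,0.2,0,0,0],[0,0,0.2,0,0,0],[0,0,0.2,0,0,0],[0,0,0.2,0,0,0]]

```text
clock: 24.35
tool_pos: [0.6215, -0.0956, 0.0406]
orientation: [-180.0, 0.0, -89.8]
force: [1.2, 0.3, -1.2]
opening: 0.0253
gripper_force: 30.0
```

Contact is expected at z≈0.0384.

>>> send_rows:
  plan:
    - [[0,0,0.1,0,0,0],[0,0,0.2,0,0,0],[0,0,0.2,0,0,0],[0,0,0.2,0,0,0],[0,0,0.2,0,0,0]]

```text
clock: 24.77
tool_pos: [0.6215, -0.0956, 0.0385]
orientation: [-180.0, -0.0, -89.8]
force: [0.2, 0.3, -0.5]
opening: 0.0257
gripper_force: 30.0
```

>>> send_rows:
  plan:
    - [[0,0,0.1,0,0,0],[0,0,0.1,0,0,0],[0,0,0.1,0,0,0],[0,0,0.1,0,0,0]]

```text
clock: 25.1
tool_pos: [0.6216, -0.0956, 0.0384]
orientation: [-180.0, -0.0, -89.8]
force: [-3.5, 0.5, 7.4]
opening: 0.0254
gripper_force: 30.0
```

Contact made. Release, raise and draw back to clear the view.

>>> send_rows:
  plan:
    - [[0,0,0,0,0,0],[0,0,0,0,0,0],[0,0,0,0,0,0],[0,0,0,0,0,0],[0,0,0,0,0,0],[0,0,-2,0,0,0],[0,0,-5.5,0,0,0],[0,0,-9,0,0,0]]
  fingers: 1

```text
clock: 25.77
tool_pos: [0.6204, -0.0958, 0.1271]
orientation: [179.8, -0.0, -89.8]
force: [0.6, 0.2, 0.4]
opening: 0.0733
gripper_force: 0.0
```

>>> send_rows:
  plan:
    - [[0,0,-3,0,0,0],[2,0.5,-6,0,0,0],[5,1.5,-8,0,0,0],[9,3,-8,0,0,0],[13,5,-8,0,0,0],[17,7,-8,0,0,0],[21,9,-8,0,0,0],[25,11,-8,0,0,0]]

```text
clock: 26.43
tool_pos: [0.5172, -0.3356, 0.2076]
orientation: [-180.0, -0.0, -89.7]
force: [1.3, -0.1, 0.2]
opening: 0.0876
gripper_force: 0.0
```

>>> send_rows:
  plan:
    - [[3,1,0,0,0,0],[5,1.5,0,0,0,0],[5,1.5,0,0,0,0],[5,1.5,0,0,0,0],[5,1.5,0,0,0,0]]

```text
clock: 26.85
tool_pos: [0.5035, -0.3841, 0.2072]
orientation: [180.0, 0.0, -89.8]
force: [-0.9, 0.8, -1.2]
opening: 0.0876
gripper_force: 0.0
```

```bash
python3 - <<'E'
from loc import *;from plant import ctrl
import pickle
T=dict(blue=(.6222,-.0965),yellow=(.6264,-.022),pink=(.6304,.053),green=(.6346,.1274))
s=ctrl.snapshot("top");cv2.imwrite("pics/top3.png",s["img"][:,:,::-1])
for c in T:
    f=fit(s,c,proj(s,[[*T[c],.045]])[0],.02);print(c,(f[0]-T[c]).round(4),f[1],round(f[2]))
a=pickle.load(open("s0.pkl","rb"))["top"]["img"][230:262,302:332].astype(int)
print(np.abs(a-s["img"][230:262,302:332]).mean())
E
```

```text
blue [0.0009 0.0007] 292 373
yellow [0.0001 0.0004] 268 306
pink [-0.0007  0.0014] 185 256
green [-0.0011  0.004 ] 109 212
10.10138888888889
```

View pics/top3.png

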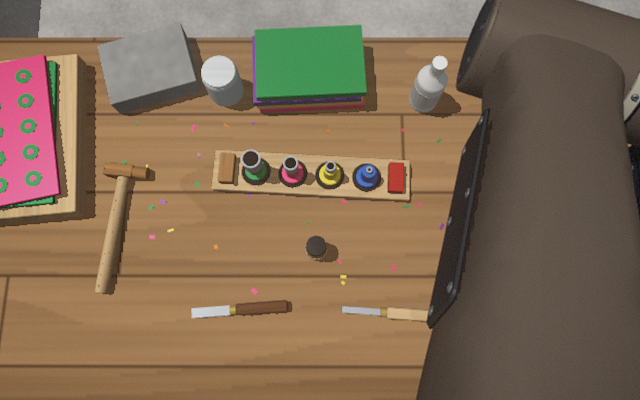

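All four stand in order (green 252,167; pink 292,172; yellow 330,174; blue 367,176), and the jar is unmoved at (316,246). The green fit is suspect because of shading, so I'll check it by its rim.

```bash
python3 - <<'E'
from loc import *
im=cv2.imread("pics/top3.png")[140:190,225:310];cv2.imwrite("pics/g2.png",cv2.resize(im,None,fx=8,fy=8,interpolation=0))
from loc import *;from plant import ctrl
s=ctrl.snapshot("top");print((proj(s,[[.6346,.1274,.102],[.6304,.053,.094]])-[225,140]+.5)*8)
E
```

```text
[[204.98061683 152.35044637]
 [525.88174476 180.72464181]]
```

View pics/g2.png

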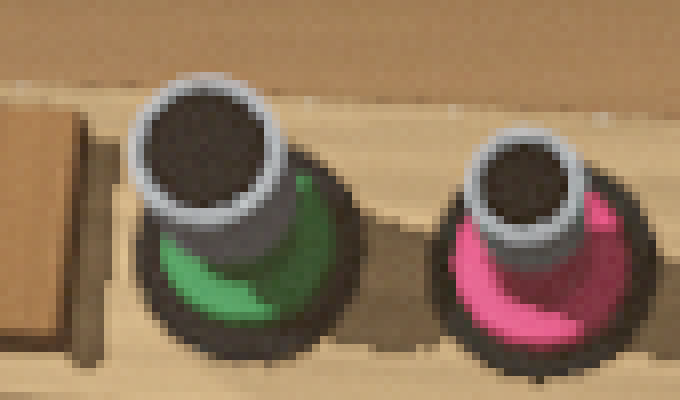

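The rim centres, (208,148) and (525,184) in the crop, match the expected values to within about 1 mm. Handing in.

```bash
python3 -c "
from plant import ctrl
print(ctrl.close_job())"
```

```text
the job is handed in; nothing more can be done
None
```

All four punches stand upright, cutter up, on their discs in order from the red block: blue, yellow, pink, green. By the camera each is within about 2 mm of its disc's centre, the ink jar was left where it stood, and the job is handed in.

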